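Clear the cut-off station with the scraper block

ROBOT

A 7-joint arm with a two-finger parallel gripper is mounted at the origin on the work surface. World frame = base frame: x ahead of the robot, y to its left, z up, the work surface at z = 0. Lengths are in m, angles in rad, forces in N, time in s.
With the tool pointing down it reaches from about 0.4 to 0.85 m from the base axis. Payload 10.4 kg.
Tool frame: the origin (TCP) lies between the finger pads; the fingertips stand manip.tip_extent ahead of it and the grasp point (between the pads) lies 6 mm ahead of it (manip.tip_extent is the distance from the TCP to the fingertips, in m); z points along the fingers, y is the line along which they close (so a half turn about z gives the same grasp; the last joint's range is limited). The gripper opens to 85 mm and grips with 20 to 120 N. Pads are 22 mm wide; open, the fingers measure 114 mm over their backs; the gripper's body (76 mm by 85 mm) begins 54 mm behind the grasp point. The pads swing forward as they close: fully open they stand 13 mm farther back than shut.
Start: joints at [1.303, 0.332, -0.065, 1.46, 0.022, 1.35, -0.088], TCP at [0.151, -0.606, 0.256] pointing down, gripper open.
Joint ranges: [-2.6, 2.6], [-0.5, 2.12], [-1.47, 1.34], [0.16, 2.42], [-1.27, 4.41], [0.06, 2.06], [-2.6, 2.6]. Speed limits (rad/s): [2.22, 2.22, 2.79, 2.79, 3.14, 3.14, 3.14].

INTERFACE

Orientations are given as a unit quaternion [x, y, z, w].
In Python, from workcell import get_obs, optics, workorder, manip gives the robot as it stands.
- The arm moves only by the tool jog_arm, never from a script. Its argument "increments" is a list of rows, each a list of 7 numbers: the shift along the tool's x, y, z in m, then the turn, a rotation vector about the tool's x, y, z in rad, then the opening, from -1 (shut) to 1 (fully open). A call has 1 to 5 rows; each row is the pose to reach, as a shift and turn from the pose commanded when the call began, along the tool's axes at that moment; what a row does not reach only later rows make up. A row lasts 1/12 s, in which the tool goes at most 41.7 mm and 7.16 degrees, less where a joint would pass 70% of its speed; a pose out of reach is approached as far as the arm can. A call with a gripper value outside its range is refused whole. The fingers move at their own pace and stop on an object; "grip_force" is the grip in N (left out, the last holds). Time passes only in rows, so rows that repeat a pose let the fingers close. It gives the time, the measured TCP pose, the force, the opening and the grip force at its end, in the units of the state.
- get_obs(): the state, without advancing time (a new reading comes with each control period).
- optics.camera(name): name is "scene" or "top" or "wrist"; returns a dict with "color" (384x512x3 uint8, red, green, blue), "depth" (384x512 float32, m along the optical axis (not along the pixel's ray), 0 where there is no reading), "K" (3x3 intrinsics, pixels), "R" (3x3) and "t" (3): a world point X has camera coordinates R X + t. Camera axes: x right, y down, z forward; pixel columns grow to the right and rows downward; lengths in m; the calibration is good to about 2 mm. A picture is of the moment at which its call begins.
- workorder.hand_in(): hands the job in; it is judged then, once.
The state is a dict: "clock": time; "joint_pos": joint angles; "joint_velocities": joint speeds; "tau": joint torques, N m; "position": TCP position; "ee_rot": TCP orientation; "ft_force": force on the tool from outside, world axes, zero at the start; "torque": the same for the moment, N m; "grip_width": opening from 0.0 (shut) to 1.0 (fully open); "grasp_force": force on a finger pad.
Only numpy, scipy, OpenCV 4.12 (cv2) and the standard library are available. Lean on these libraries where they do the work, as an engineer would, in place of code of your own. Each camera call takes 0.05 s, during which the arm holds its last target. There are 200 camera calls.

TASK

Take the long scraper block out of the crate, stand it upright on the black rubber mat and let go of it, then take it again by its handle the other way, so that the gripper fits between the guard rails, and use it to sweep all four offcuts off the station's bed, over its open far edge, into the catch tray. Then stand the scraper upright on the rubber mat again and let go. Do not touch the offcuts with the gripper, and leave the other two tools in their crate slots, and the can and the jar, where they are.

Things in the scene. Friction and masses are not known exactly. Their poses are not given: they have to be found in the camera images.
- scraper: Metal block 140 mm long (x), 44 wide (y), 30 high; square wooden handle on its middle 28 x 28 mm, from 30 to 90 mm above the underside. Origin: centre of the underside, z up. Starts upright in one of the crate's slots, long axis along the slot (longest base of the three tools). In the slot there is finger room only at the handle's x faces, between the rails only at its y faces
- sander: Sanding block, to be left alone: like the scraper, with the same handle, but its base is only 85 mm long. Stands in another slot of the crate. Origin at the centre of the underside
- tamper: Round tamper, to be left alone: same handle on a round base 44 mm in diameter, 30 mm high. Stands in another slot of the crate. Origin at the centre of the underside
- crate: Grey open crate, fixed, 182 mm (its x) by 204 mm (its y), 100 mm high, walls and floor 6 mm, divided by two walls as high as the rim into three parallel slots, each 170 mm long (x) and 60 mm wide (y), centred at y = -66, 0 and +66 mm. Origin at the centre of the underside
- mat: Black rubber mat fixed on the bench, 180 x 180 mm, 4 mm thick. Origin at the centre of the underside
- bed (a point): Centre of the top of the station's steel bed, 75 mm above the bench; x to the open far edge at x = +120 mm, z up. Side kerbs (inner faces y = -80 and +80 mm) 30 mm high, 8 thick; near kerb as high, inner face at x = -114 mm. Guard rails over the side kerbs, 120 to 150 mm above the bed, on posts at the ends. The offcuts leave free a strip of 50 mm or more inside the near kerb
- tray (a point): Centre of the inner floor of the fixed aluminium catch tray at the bed's far edge, axes as the station's; inside 142 mm (x) by 168 mm (y), rim 61 mm above this point, 10 mm below the bed
- flat: Offcut lying loose on the bed (anywhere, any direction): steel flat bar, 62 x 22 x 10 mm. Origin at the centre of its underside as first laid, x along its length
- angle: Offcut lying loose on the bed (anywhere, any direction): steel angle, 60 mm long, legs 22 mm, one flat on the bed and one upright, 22 mm high. Origin at the centre of its underside as first laid, x along its length
- batten: Offcut lying loose on the bed (anywhere, any direction): wooden batten, 62 x 22 x 16 mm. Origin at the centre of its underside as first laid, x along its length
- tube: Offcut lying loose on the bed (anywhere, any direction): aluminium square tube, 60 x 20 x 20 mm. Origin at the centre of its underside as first laid, x along its length
- can: Spray can, to be left alone, 60 mm in diameter, 160 mm high, standing on the bench. Origin at the centre of the underside
- jar: Squat jar, to be left alone, 70 mm in diameter, 85 mm high, standing on the bench. Origin at the centre of the underside

How it is judged:
By the outcome, as a careful person would: the job done as asked, in the order asked, and still so for the second after the job is handed in, with the robot touching nothing.
It also fails if it takes over 67 s, if anything falls off the work surface, if the arm or the gripper's body presses on something with over 40 N, if the wrist force passes 120 N, or if a joint passes its speed limit or range.

## Working session

There is one attempt and no reset: what is moved stays moved. The work goes in short steps, Python scripts to look and compute and a tool call to move; the robot and the scene stay as the last step left them, time stands still between calls to the robot, and variables do not carry over. Pictures are saved under pics/ and viewed, at most 10 in all, crops included, and the job is handed in when it is done.

Besides the shell and the picture viewer there is one more tool, called after "Request:" as a command line: name --pt "numbers of a row" for each row, then --argument value for the rest. jog_arm: Moves the arm, as the interface text tells. Its arguments: {"type":"object","properties":{"increments":{"type":"array"},"grip_force":{"type":"number"}},"required":["increments"]}

```bash
mkdir -p pics; ls; python3 - <<'E'
from workcell import get_obs, optics, workorder, manip
import cv2,numpy as np
o=get_obs(); print(o['clock'],o['position'],o['ee_rot'],o['grip_width'],manip.tip_extent)
for n in ['scene','top']:
    c=optics.camera(n); np.savez(f'{n}0.npz',**{k:c[k] for k in c if k in('color','depth','K','R','t')})
    print(n,c['K'].tolist(),(-c['R'].T@c['t']).tolist())
    cv2.imwrite(f'pics/{n}0.png',cv2.resize(c['color'][...,::-1],(800,600),interpolation=cv2.INTER_CUBIC))
E
```

```text
pics
0.0 [ 0.15140925 -0.60601602  0.2555142 ] [ 9.92514149e-01  1.22127473e-01 -1.23358187e-04 -7.27623841e-04] 1.000937354978293 0.025
scene [[385.64361494740416, 0.0, 259.7475848691393], [0.0, 385.64361494740416, 191.53521958497245], [0.0, 0.0, 1.0]] [1.0316260088725637, 0.7809986410839417, 0.6463441765756114]
top [[444.7487266040371, 0.0, 258.0157446012388], [0.0, 444.7487266040371, 195.75125067310628], [0.0, 0.0, 1.0]] [0.3257757098852936, -0.0009088256092190342, 1.4763276106811651]
```

View pics/top0.png

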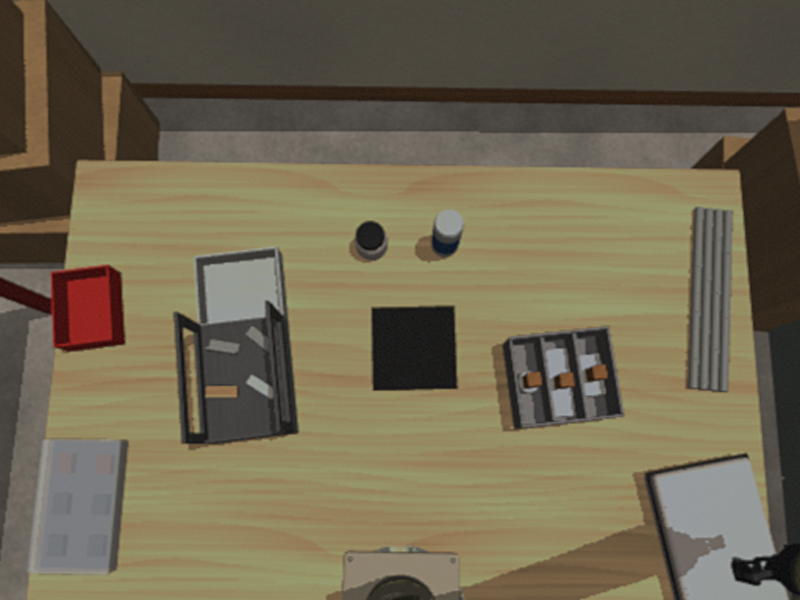

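View pics/scene0.png

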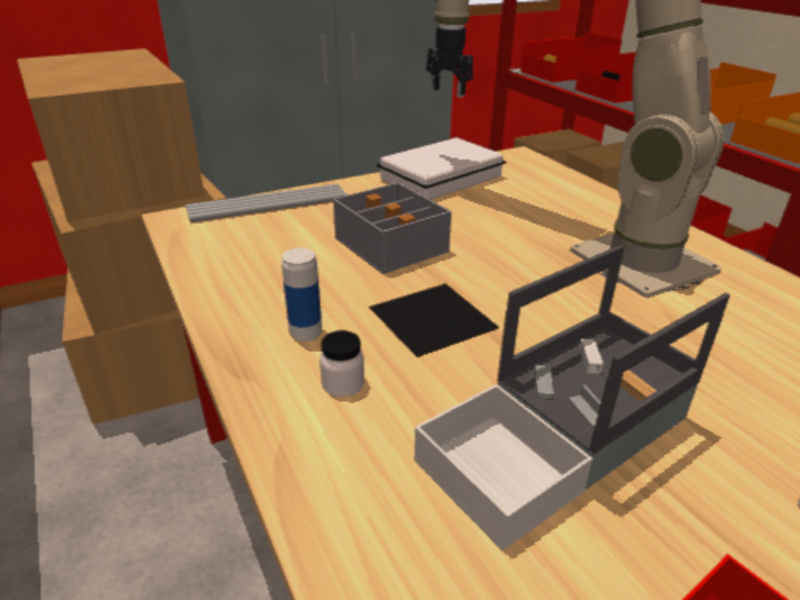

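The top view shows the crate at (563,378) with the scraper in the middle slot (handle at 565,380), the mat at (414,348), and the station at (238,378) with its tray beyond it at (240,285). The scene view agrees. Next I'll measure from depth.

```bash
cat > h.py <<'E'
import numpy as np,cv2
from scipy.spatial.transform import Rotation as Rn
def cloud(c):
    d=c['depth'];v,u=np.mgrid[:d.shape[0],:d.shape[1]]
    K=c['K'];p=np.stack([(u-K[0,2])/K[0,0]*d,(v-K[1,2])/K[1,1]*d,d],-1)
    return (p-c['t'])@c['R']
def rect(P):
    r=cv2.minAreaRect((P[:,:2]*1000).astype(np.float32));return np.round(r[0],1),np.round(r[1],1),round(r[2],1),len(P)
E
python3 - <<'E'
from h import *
c=np.load('top0.npz');P=cloud(c);X,Y,Z=P[...,0],P[...,1],P[...,2];col=c['color'].astype(int)
ok=c['depth']>0
def box(x0,x1,y0,y1,z0,z1):return ok&(X>x0)&(X<x1)&(Y>y0)&(Y<y1)&(Z>z0)&(Z<z1)
m=box(.2,.6,-.5,-.15,.09,.12)
orange=(col[...,0]>col[...,2]+45)
g=m&~orange;print('rim',rect(P[g]),np.median(Z[g]))
n,l,s,ce=cv2.connectedComponentsWithStats((box(.2,.6,-.5,-.15,.085,.12)&orange).astype(np.uint8))
for i in range(1,n):
    if s[i,4]>15:print('handle',rect(P[l==i]),np.median(Z[l==i]),ce[i])
m=box(.2,.65,-.14,.14,-.02,.02)&(col.sum(-1)<90);print('mat',rect(P[m]),np.median(Z[m]))
m=box(.2,.7,.2,.6,.06,.085);print('bedlevel',rect(P[m]),np.median(Z[m]))
m=box(.2,.7,.2,.6,.18,.25);print('rails',np.median(Z[m]))
n,l,s,ce=cv2.connectedComponentsWithStats(m.astype(np.uint8))
for i in range(1,n):
    if s[i,4]>15:print(rect(P[l==i]),np.median(Z[l==i]))
m=box(.5,.8,.2,.6,.055,.075);print('trayrim',rect(P[m]))
m=box(.5,.8,.2,.6,-.01,.03)&(col.sum(-1)>380);print('tray floor',rect(P[m]),np.median(Z[m]))
for n,(u,v) in dict(rbl=(184,442),rtl=(178,316),rbr=(295,433),rtr=(268,303)).items():
    u,v=int(u*.64),int(v*.64);print(n,P[v-2:v+3,u-2:u+3].reshape(-1,3)[P[v-2:v+3,u-2:u+3,2].argmax()].round(3))
# orthophoto of bed
H=np.zeros((560,480,3),np.uint8)
a=c['color'][150:300,95:210];cv2.imwrite('pics/bed.png',cv2.resize(a[...,::-1],None,fx=4,fy=4,interpolation=cv2.INTER_CUBIC))
E
```

```text
rim (array([ 467.9, -321.6]), array([182.2, 204.7]), 7.3, 600) 0.09925928269687125
handle (array([ 477.3, -389. ]), array([27.3, 26.3]), 7.6, 76) 0.0959563711910517 [383.55263158 237.60526316]
handle (array([ 461.3, -259.5]), array([25.9, 27.1]), 4.6, 76) 0.09662701485735654 [341.69736842 242.14473684]
handle (array([ 460.6, -323. ]), array([25.2, 26. ]), 10.4, 73) 0.09563595146166948 [362.45205479 242.69863014]
mat (array([532.7, -20.2]), array([172.2, 172.3]), 2.0, 2487) 0.00436447235155071
bedlevel (array([512.5, 412.7]), array([375.8, 371.3]), 3.9, 3250) 0.07538026265969994
rails 0.22219020415709761
(array([467.5, 236.7]), array([237.8,  10. ]), 7.8, 382) 0.2229558926351331
(array([444.2, 402.6]), array([239.6,  11.8]), 7.8, 499) 0.22098900563994905
trayrim (array([616.3, 419.7]), array([231.9, 362. ]), 0.5, 702)
tray floor (array([650., 400.]), array([300., 400.]), 0.0, 5597) 0.0013557334081697459
rbl [0.334 0.39  0.23 ]
rtl [0.549 0.416 0.228]
rbr [0.353 0.217 0.109]
rtr [0.581 0.255 0.228]
```

View pics/bed.png

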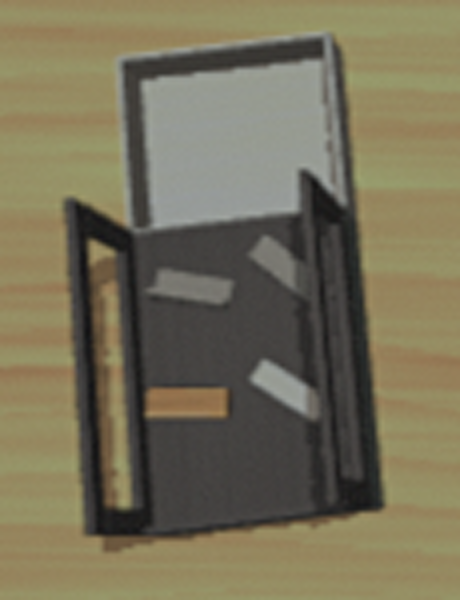

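Bed crop: the offcuts are at (190,286), (280,265), (285,388) and (187,402), and the near strip is free. The measured geometry fits together:
- **Crate:** 182×205 mm, yaw 7.3°.
- **Handles:** tops at z ≈ 0.096 m.
- **Rails:** 167.5 mm apart, which puts the station yaw at 8°.

```bash
cat > plan.py <<'E'
import sys,numpy as np
from scipy.spatial.transform import Rotation as Rn
from workcell import get_obs
# plan.py x y z theta_deg [ncalls]: per call the tool-frame shift+rotvec to reach target (tool down, tool x at theta)
def q(th): a=np.radians(th)/2; return Rn.from_quat([np.cos(a),np.sin(a),0,0])
x,y,z,th=map(float,sys.argv[1:5]);n=int(sys.argv[5]) if len(sys.argv)>5 else 1
o=get_obs();p=np.array(o['position']);R=Rn.from_quat(o['ee_rot']);G=np.array([x,y,z]);T=q(th)
print('now',p.round(4),'theta',round(np.degrees(np.arctan2(*R.as_matrix()[[1,0],0])),2),'tilt',R.as_matrix()[:2,2].round(4),'F',np.round(o['ft_force'],1),'w',round(o['grip_width'],3),'gf',round(float(np.max(o['grasp_force'])),1),'t',round(o['clock'],2))
dR=(R.inv()*T).as_rotvec();dp=(G-p)/n
for i in range(n):
    Ri=R*Rn.from_rotvec(dR*i/n)
    print(np.round(Ri.inv().apply(dp),4).tolist(),np.round(dR/n,4).tolist())
E
python3 plan.py .4606 -.323 .20 97.3 3
python3 - <<'E'
from h import *
c=np.load('top0.npz');P=cloud(c)
th=np.radians(8);A=np.array([[np.cos(th),np.sin(th)],[-np.sin(th),np.cos(th)]])
L=(P[...,:2]-[.4568,.3198])@A.T
Z=P[...,2]
m=(abs(Z-.075)<.006)&(abs(L[...,1])<.06)&(abs(L[...,0])<.2);print('bed x range',np.percentile(L[m][:,0],[0,.5,99.5,100]).round(4))
m=(Z>.097)&(Z<.112)&(abs(L[...,1])<.06)&(abs(L[...,0])<.2);print('near kerb x',np.percentile(L[m][:,0],[1,50,99]).round(4),m.sum())
m=(abs(Z-.065)<.006)&(abs(L[...,1])<.06)&(L[...,0]>.15)&(L[...,0]<.35);print('tray far rim x',np.percentile(L[m][:,0],[1,50,99]).round(4))
m=(abs(Z-.065)<.004)&(L[...,0]>.15)&(L[...,0]<.25)&(abs(L[...,1])<.12);print('tray rim y',np.percentile(L[m][:,1],[1,20,80,99]).round(4))
m=(Z>.081)&(Z<.1)&(abs(L[...,1])<.075)&(L[...,0]>-.11)&(L[...,0]<.13);print('offcuts x',np.percentile(L[m],[1,99],axis=0).round(4))
E
```

```text
now [ 0.1514 -0.6061  0.2556] theta 14.03 tilt [-0.0003  0.0012] F [ 0.1  0.5 -0.9] w 1.003 gf 0.0 t 0.1
[0.1229, -0.0665, 0.0186] [-0.0004, -0.0003, -0.4845]
[0.1397, -0.0017, 0.0186] [-0.0004, -0.0003, -0.4845]
[0.1244, 0.0636, 0.0185] [-0.0004, -0.0003, -0.4845]
bed x range [-0.1209 -0.1128  0.1189  0.122 ]
near kerb x [-0.1208 -0.116   0.0619] 129
tray far rim x [0.2634 0.2664 0.2707]
tray rim y [-0.0878 -0.0867  0.0865  0.0891]
offcuts x [[-0.0918 -0.0558]
 [ 0.1023  0.0739]]
```

Request:
jog_arm --pt "0.0246 -0.0133 0.0037 0 0 -0.0969 1" --pt "0.0492 -0.0266 0.0074 0 0 -0.1938 1" --pt "0.0738 -0.04 0.0111 0 0 -0.2907 1" --pt "0.0983 -0.0532 0.0148 0 0 -0.3876 1" --pt "0.1229 -0.0665 0.0186 0 0 -0.4845 1" --grip_force 100

```text
clock: 0.52
position: [0.2553, -0.5109, 0.2372]
ee_rot: [0.933, 0.359, -0.0, -0.0]
ft_force: [-0.4, 0.1, -0.1]
grip_width: 1.002
grasp_force: 0.0
```

Request:
jog_arm --pt "0.028 0 0.0037 0 0 -0.0969 1" --pt "0.056 0 0.0074 0 0 -0.1938 1" --pt "0.084 -0.001 0.0111 0 0 -0.2907 1" --pt "0.112 -0.001 0.0148 0 0 -0.3876 1" --pt "0.1397 -0.0017 0.0186 0 0 -0.4845 1"

```text
clock: 0.93
position: [0.3584, -0.4165, 0.2187]
ee_rot: [0.82, 0.572, -0.0, -0.0]
ft_force: [-0.1, -0.0, -0.3]
grip_width: 1.002
grasp_force: 0.0
```

Request:
jog_arm --pt "0.025 0.0127 0.0037 0 0 -0.0969 1" --pt "0.05 0.0254 0.0074 0 0 -0.1938 1" --pt "0.0746 0.0382 0.0111 0 0 -0.2907 1" --pt "0.0995 0.0509 0.0148 0 0 -0.3876 1" --pt "0.1244 0.0636 0.0185 0 0 -0.4845 1"

```text
clock: 1.35
position: [0.4614, -0.3223, 0.2002]
ee_rot: [0.659, 0.752, -0.0, -0.0]
ft_force: [0.3, -0.7, 0.8]
grip_width: 1.001
grasp_force: 0.0
```

```bash
python3 plan.py .4606 -.323 .077 97.3 1; python3 - <<'E'
from h import *
from workcell import optics
c=optics.camera('wrist');P=cloud(c);np.savez('w0.npz',**c)
cv2.imwrite('pics/w0.png',c['color'][...,::-1])
col=c['color'].astype(int);m=(abs(P[...,2]-.096)<.006)&(col[...,0]>col[...,2]+40)&(c['depth']>0)
n,l,s,ce=cv2.connectedComponentsWithStats(m.astype(np.uint8))
for i in range(1,n):
    if s[i,4]>100:print(rect(P[l==i]),np.median(P[l==i][:,2]),ce[i])
E
```

```text
now [ 0.4614 -0.3223  0.2002] theta 97.57 tilt [-0.0004  0.0002] F [ 0.3 -0.7  0.8] w 1.001 gf 0.0 t 1.35
[-0.0006, -0.0008, 0.1232] [-0.0003, -0.0002, 0.0047]
(array([ 459.3, -258. ]), array([26.6, 27.6]), 6.1, 1509) 0.09523067899793707 [266.23392975 117.15440689]
(array([ 458.9, -322. ]), array([27.3, 27.7]), 6.5, 1228) 0.09511228717057593 [253.85016287 202.44136808]
(array([ 475.5, -387.5]), array([27.4, 28. ]), 7.0, 1003) 0.0950478655071304 [263.18444666 278.07676969]
```

Request:
jog_arm --pt "0 -0.001 0.03 0 0 0.005 1" --pt "0 -0.0015 0.06 0 0 0.01 1" --pt "0 -0.0015 0.09 0 0 0.01 1" --pt "0 -0.0015 0.11 0 0 0.01 1" --pt "0 -0.0015 0.123 0 0 0.01 1"

```text
clock: 1.82
position: [0.4578, -0.3229, 0.0749]
ee_rot: [0.665, 0.747, -0.0, -0.002]
ft_force: [0.2, 0.0, -0.2]
grip_width: 1.001
grasp_force: 0.0
```

Request:
jog_arm --pt "0 0 0 0 0 0 -1" --pt "0 0 0 0 0 0 -1" --pt "0 0 0 0 0 0 -1" --pt "0 0 0 0 0 0 -1" --pt "0 0 0 0 0 0 -1" --grip_force 100

```text
clock: 2.23
position: [0.4601, -0.3242, 0.0793]
ee_rot: [0.664, 0.747, 0.0, 0.001]
ft_force: [0.6, 0.2, 1.1]
grip_width: 0.317
grasp_force: 98.7
```

Request:
jog_arm --pt "0 0 0 0 0 0 -1" --pt "0 0 0 0 0 0 -1" --pt "0 0 0 0 0 0 -1"

```text
clock: 2.48
position: [0.4602, -0.3242, 0.0793]
ee_rot: [0.664, 0.747, 0.0, 0.001]
ft_force: [0.4, 0.5, 6.5]
grip_width: 0.312
grasp_force: 99.3
```

Request:
jog_arm --pt "0 0 -0.01 0 0 0 -1" --pt "0 0 -0.035 0 0 0 -1" --pt "0 0 -0.065 0 0 0 -1" --pt "0 0 -0.1 0 0 0 -1" --pt "0 0 -0.13 0 0 0 -1"

```text
clock: 2.9
position: [0.459, -0.3232, 0.2101]
ee_rot: [0.664, 0.747, 0.0, 0.0]
ft_force: [1.2, -1.1, -3.5]
grip_width: 0.313
grasp_force: 98.9
```

Request:
jog_arm --pt "0 0 0 0 0 0 -1" --pt "0 0 0 0 0 0 -1"

```text
clock: 3.07
position: [0.4598, -0.3239, 0.2096]
ee_rot: [0.664, 0.747, -0.0, 0.002]
ft_force: [0.5, 0.1, -4.5]
grip_width: 0.314
grasp_force: 99.3
```

```bash
python3 plan.py .5327 -.0202 .19 97.3 2
```

```text
now [ 0.4598 -0.3239  0.2096] theta 96.73 tilt [ 0.0025 -0.0023] F [ 0.5  0.1 -4.5] w 0.314 gf 99.3 t 3.07
[0.1465, 0.054, 0.0096] [0.0011, 0.0013, -0.0049]
[0.1463, 0.0547, 0.0097] [0.0011, 0.0013, -0.0049]
```

Request:
jog_arm --pt "0.015 0.005 0 0 0 0 -1" --pt "0.045 0.016 0 0 0 0 -1" --pt "0.08 0.029 0 0 0 0 -1" --pt "0.115 0.042 0 0 0 0 -1" --pt "0.15 0.055 0 0 0 0 -1"

```text
clock: 3.48
position: [0.4952, -0.1664, 0.2059]
ee_rot: [0.665, 0.747, -0.001, -0.001]
ft_force: [1.5, 0.1, -3.0]
grip_width: 0.319
grasp_force: 99.0
```

Request:
jog_arm --pt "0.035 0.013 0.02 0 0 0 -1" --pt "0.07 0.026 0.04 0 0 0 -1" --pt "0.105 0.038 0.06 0 0 0 -1" --pt "0.13 0.049 0.075 0 0 0 -1" --pt "0.1425 0.054 0.09 0 0 0 -1"

```text
clock: 3.9
position: [0.5321, -0.0153, 0.1153]
ee_rot: [0.662, 0.749, 0.0, -0.002]
ft_force: [1.3, 0.1, -4.1]
grip_width: 0.31
grasp_force: 98.9
```

Request:
jog_arm --pt "0 0 0.006 0 0 0 -1" --pt "0 0 0.008 0 0 0 -1" --pt "0 0 0.008 0 0 0 -1"

```text
clock: 4.15
position: [0.532, -0.0213, 0.1083]
ee_rot: [0.665, 0.747, -0.001, -0.001]
ft_force: [-0.8, -0.3, -3.2]
grip_width: 0.317
grasp_force: 98.9
```

```bash
python3 plan.py .5327 -.0202 .0775 97 1
```

```text
now [ 0.532  -0.0213  0.1083] theta 96.69 tilt [-0.0028 -0.0002] F [-0.8 -0.3 -3.2] w 0.317 gf 98.9 t 4.15
[0.0011, 0.0009, 0.0308] [-0.0028, -0.0001, -0.0054]
```

Request:
jog_arm --pt "0 0 0.01 0 0 0 -1" --pt "0 0 0.018 0 0 0 -1" --pt "0 0 0.024 0 0 0 -1" --pt "0 0 0.027 0 0 0 -1" --pt "0 0 0.029 0 0 0 -1"

```text
clock: 4.57
position: [0.5329, -0.0207, 0.08]
ee_rot: [0.665, 0.747, -0.0, -0.0]
ft_force: [-0.1, 0.3, -3.3]
grip_width: 0.316
grasp_force: 99.3
```

Request:
jog_arm --pt "0 0 0.001 0 0 0 -1" --pt "0 0 0.001 0 0 0 -1"

```text
clock: 4.73
position: [0.5332, -0.0204, 0.0796]
ee_rot: [0.664, 0.747, 0.0, 0.0]
ft_force: [-1.0, 0.2, -4.0]
grip_width: 0.314
grasp_force: 99.3
```

Still hanging (Fz −4), so I'll lower in 1 mm steps.

Request:
jog_arm --pt "0 0 0.001 0 0 0 -1" --pt "0 0 0.001 0 0 0 -1"

```text
clock: 4.9
position: [0.5333, -0.0203, 0.0788]
ee_rot: [0.664, 0.747, 0.0, 0.0]
ft_force: [-0.0, -0.7, -3.4]
grip_width: 0.313
grasp_force: 99.3
```

Request:
jog_arm --pt "0 0 0.001 0 0 0 -1" --pt "0 0 0.001 0 0 0 -1"

```text
clock: 5.07
position: [0.5332, -0.0203, 0.0776]
ee_rot: [0.664, 0.747, -0.0, 0.0]
ft_force: [0.2, -0.6, -4.5]
grip_width: 0.317
grasp_force: 99.3
```

Request:
jog_arm --pt "0 0 0.001 0 0 0 -1" --pt "0 0 0.001 0 0 0 -1"

```text
clock: 5.23
position: [0.5333, -0.0203, 0.0773]
ee_rot: [0.664, 0.747, -0.0, 0.0]
ft_force: [-4.4, -0.2, 4.8]
grip_width: 0.313
grasp_force: 99.9
```

Request:
jog_arm --pt "0 0 0 0 0 0 1" --pt "0 0 0 0 0 0 1" --pt "0 0 0 0 0 0 1" --pt "0 0 0 0 0 0 1" --pt "0 0 0 0 0 0 1"

```text
clock: 5.65
position: [0.5333, -0.0203, 0.0767]
ee_rot: [0.664, 0.747, 0.0, 0.0]
ft_force: [0.3, -0.5, 0.3]
grip_width: 0.988
grasp_force: 0.0
```

Request:
jog_arm --pt "0 0 0 0 0 0 1" --pt "0 0 -0.02 0 0 0 1" --pt "0 0 -0.045 0 0 0 1" --pt "0 0 -0.075 0 0 0 1" --pt "0 0 -0.1 0 0 0 1"

```text
clock: 6.07
position: [0.5332, -0.0201, 0.1782]
ee_rot: [0.664, 0.748, 0.0, 0.0]
ft_force: [-0.1, -0.4, 1.3]
grip_width: 1.002
grasp_force: 0.0
```

Request:
jog_arm --pt "0 0 0 0 0 0.105 1" --pt "0 0 0 0 0 0.21 1" --pt "0 0 0 0 0 0.315 1" --pt "0 0 0 0 0 0.42 1" --pt "0 0 0 0 0 0.525 1"

```text
clock: 6.48
position: [0.5332, -0.0203, 0.1767]
ee_rot: [0.837, 0.547, 0.0, 0.0]
ft_force: [0.5, 0.3, 0.3]
grip_width: 1.0
grasp_force: 0.0
```

Request:
jog_arm --pt "0 0 0 0 0 0.105 1" --pt "0 0 0 0 0 0.21 1" --pt "0 0 0 0 0 0.315 1" --pt "0 0 0 0 0 0.42 1" --pt "0 0 0 0 0 0.525 1"

```text
clock: 6.9
position: [0.5332, -0.0203, 0.1766]
ee_rot: [0.95, 0.311, -0.0, 0.0]
ft_force: [-0.2, -0.2, 0.8]
grip_width: 1.0
grasp_force: 0.0
```

Request:
jog_arm --pt "0 0 0 0 0 0.105 1" --pt "0 0 0 0 0 0.21 1" --pt "0 0 0 0 0 0.315 1" --pt "0 0 0 0 0 0.42 1" --pt "0 0 0 0 0 0.52 1"

```text
clock: 7.32
position: [0.5332, -0.0203, 0.1766]
ee_rot: [0.998, 0.056, -0.0, 0.0]
ft_force: [0.9, -0.4, -0.1]
grip_width: 1.0
grasp_force: 0.0
```

```bash
python3 - <<'E'
from h import *
from workcell import optics
c=optics.camera('wrist');P=cloud(c)
cv2.imwrite('pics/w1.png',c['color'][...,::-1])
Z=P[...,2];ok=c['depth']>0;col=c['color'].astype(int);near=(abs(P[...,0]-.533)<.1)&(abs(P[...,1]+.02)<.1)
m=ok&near&(abs(Z-.094)<.006)&(col[...,0]>col[...,2]+40);print('handle',rect(P[m]),np.median(Z[m]))
m=ok&near&(abs(Z-.034)<.004);print('base',rect(P[m]),np.median(Z[m]))
E
python3 plan.py .5333 -.0203 .0735 7 1
```

```text
handle (array([533.6, -19.1]), array([26.9, 27. ]), 5.3, 1416) 0.09324900302249503
base (array([532.6, -18.7]), array([139.9,  44.1]), 5.9, 5545) 0.033398452344133585
now [ 0.5331 -0.0202  0.1766] theta 6.08 tilt [-0. -0.] F [ 0.7  0.1 -0.2] w 0.999 gf 0.0 t 7.37
[0.0001, 0.0001, 0.1031] [-0.0, 0.0, -0.016]
```

Request:
jog_arm --pt "0 0 0.03 0 0 0 1" --pt "0 0 0.06 0 0 0 1" --pt "0 0 0.085 0 0 0 1" --pt "0 0 0.1 0 0 0 1" --pt "0 0 0.103 0 0 0 1"

```text
clock: 7.78
position: [0.5313, -0.0203, 0.0707]
ee_rot: [0.998, 0.06, -0.002, -0.0]
ft_force: [-0.6, 0.3, -0.3]
grip_width: 1.001
grasp_force: 0.0
```

Request:
jog_arm --pt "0 0 0 0 0 0 1" --pt "0 0 0 0 0 0 -1" --pt "0 0 0 0 0 0 -1" --pt "0 0 0 0 0 0 -1" --pt "0 0 0 0 0 0 -1" --grip_force 110

```text
clock: 8.2
position: [0.5337, -0.0204, 0.0745]
ee_rot: [0.998, 0.059, 0.001, 0.0]
ft_force: [0.3, -0.9, -0.2]
grip_width: 0.454
grasp_force: 0.0
```

Request:
jog_arm --pt "0 0 0 0 0 0 -1" --pt "0 0 0 0 0 0 -1" --pt "0 0 0 0 0 0 -1" --pt "0 0 0 0 0 0 -1"

```text
clock: 8.53
position: [0.5337, -0.0203, 0.0744]
ee_rot: [0.998, 0.059, 0.001, 0.0]
ft_force: [-2.3, -0.1, 5.9]
grip_width: 0.316
grasp_force: 107.7
```

Request:
jog_arm --pt "0 0 -0.01 0 0 0 -1" --pt "0 0 -0.04 0 0 0 -1" --pt "0 0 -0.075 0 0 0 -1" --pt "0 0 -0.11 0 0 0 -1" --pt "0 0 -0.145 0 0 0 -1"

```text
clock: 8.95
position: [0.5323, -0.0202, 0.2202]
ee_rot: [0.998, 0.059, -0.001, -0.0]
ft_force: [0.8, -0.2, -3.6]
grip_width: 0.316
grasp_force: 108.6
```

```bash
python3 plan.py .3677 .3073 .32 98 4
```

```text
now [ 0.5323 -0.0202  0.2202] theta 6.8 tilt [-0.0012  0.0002] F [ 0.8 -0.2 -3.6] w 0.316 gf 108.6 t 8.95
[-0.0312, -0.0862, -0.0249] [-0.0003, 0.0002, -0.3979]
[0.0046, -0.0915, -0.0249] [-0.0003, 0.0002, -0.3979]
[0.0397, -0.0826, -0.0249] [-0.0003, 0.0002, -0.3979]
[0.0686, -0.0607, -0.0249] [-0.0003, 0.0002, -0.3979]
```

Request:
jog_arm --pt "-0.004 -0.012 -0.01 0 0 -0.05 -1" --pt "-0.011 -0.03 -0.03 0 0 -0.13 -1" --pt "-0.018 -0.05 -0.045 0 0 -0.22 -1" --pt "-0.025 -0.068 -0.06 0 0 -0.31 -1" --pt "-0.0312 -0.0862 -0.07 0 0 -0.398 -1"

```text
clock: 9.37
position: [0.4912, 0.0626, 0.2902]
ee_rot: [0.966, 0.258, 0.0, 0.0]
ft_force: [0.8, 0.0, -3.4]
grip_width: 0.315
grasp_force: 109.2
```

Request:
jog_arm --pt "0.001 -0.018 -0.01 0 0 -0.08 -1" --pt "0.002 -0.037 -0.02 0 0 -0.16 -1" --pt "0.003 -0.055 -0.03 0 0 -0.24 -1" --pt "0.004 -0.073 -0.03 0 0 -0.32 -1" --pt "0.0046 -0.0915 -0.03 0 0 -0.398 -1"

```text
clock: 9.78
position: [0.4501, 0.1442, 0.3193]
ee_rot: [0.896, 0.443, 0.0, 0.0]
ft_force: [-0.1, 0.3, -3.1]
grip_width: 0.314
grasp_force: 109.2
```

Request:
jog_arm --pt "0.008 -0.0165 0 0 0 -0.08 -1" --pt "0.016 -0.033 0 0 0 -0.16 -1" --pt "0.024 -0.0495 0 0 0 -0.24 -1" --pt "0.032 -0.066 0 0 0 -0.32 -1" --pt "0.0397 -0.0826 0 0 0 -0.398 -1"

```text
clock: 10.2
position: [0.4086, 0.2259, 0.3186]
ee_rot: [0.791, 0.612, -0.0, 0.0]
ft_force: [0.5, 0.6, -3.9]
grip_width: 0.316
grasp_force: 109.2
```

Request:
jog_arm --pt "0.014 -0.012 0 0 0 -0.08 -1" --pt "0.028 -0.024 0 0 0 -0.16 -1" --pt "0.042 -0.037 0 0 0 -0.24 -1" --pt "0.056 -0.05 0 0 0 -0.33 -1" --pt "0.0686 -0.0607 0 0 0 -0.398 -1"

```text
clock: 10.62
position: [0.3671, 0.308, 0.3187]
ee_rot: [0.654, 0.757, -0.0, 0.0]
ft_force: [-0.3, -0.3, -4.0]
grip_width: 0.311
grasp_force: 109.1
```

Request:
jog_arm --pt "0 0 0 0 0 0 -1" --pt "0 0 0 0 0 0 -1"

```text
clock: 10.78
position: [0.3676, 0.3076, 0.3186]
ee_rot: [0.655, 0.755, -0.0, 0.0]
ft_force: [-0.3, -0.6, -3.5]
grip_width: 0.31
grasp_force: 109.0
```

```bash
python3 plan.py .3677 .3073 .147 98 1; python3 - <<'E'
from h import *
from workcell import optics
c=optics.camera('wrist');cv2.imwrite('pics/w2.png',c['color'][...,::-1])
c=optics.camera('top');P=cloud(c)
th=np.radians(8);A=np.array([[np.cos(th),np.sin(th)],[-np.sin(th),np.cos(th)]])
L=(P[...,:2]-[.4568,.3198])@A.T;Z=P[...,2]
s=optics.camera('scene');cv2.imwrite('pics/s2.png',s['color'][...,::-1])
o=get_obs() if 0 else None
E
```

```text
now [0.3676 0.3076 0.3186] theta 98.09 tilt [-0.0005 -0.0006] F [-0.3 -0.6 -3.5] w 0.31 gf 109.0 t 10.78
[-0.0002, 0.0002, 0.1716] [-0.0005, 0.0005, 0.0016]
```

View pics/w2.png

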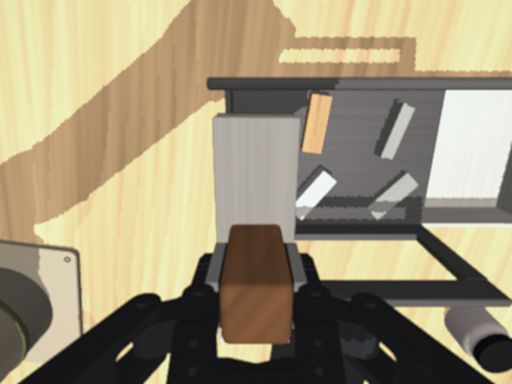

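The wrist view shows the scraper block (215–300, 115–240) parallel to the rails. The offcuts are to its right: batten (317,123), bar (397,130), tube (315,193), angle (395,195). Before lowering I'll check how far the nearest offcut is.

```bash
python3 - <<'E'
from h import *
from workcell import optics
c=optics.camera('wrist')
P=cloud(c)
th=np.radians(8);A=np.array([[np.cos(th),np.sin(th)],[-np.sin(th),np.cos(th)]])
L=(P[...,:2]-[.4568,.3198])@A.T;Z=P[...,2]
for n,(u,v) in dict(batt=(303,148),tubeA=(300,215),tubeB=(320,190),bed=(350,120)).items(): print(n,L[v,u].round(4),Z[v,u].round(4))
m=(c['depth']>0)&(Z>.083)&(Z<.1)&(abs(L[...,1])<.075)&(L[...,0]<.1)&(L[...,0]>-.105);print(np.percentile(L[m],[0,1,99,100],axis=0).round(4))
m=(Z>.097)&(Z<.112)&(abs(L[...,1])<.08)&(L[...,0]<-.1)&(L[...,0]>-.14)&(c['depth']>0);print('kerb',np.percentile(L[m][:,0],[2,98]),m.sum())
m=(abs(Z-.2786)<.008)&(c['depth']>0)&(abs(L[...,1])<.1)&(np.arange(512)[None]>205)&(np.arange(512)[None]<310);print('block top',np.percentile(L[m],[1,99],axis=0).round(4),rect(L[m]))
E
```

```text
batt [-0.0373  0.0195] 0.0899
tubeA [-0.0377 -0.0596] 0.0932
tubeB [-0.0164 -0.028 ] 0.095
bed [0.0167 0.0483] 0.0744
[[-0.0434 -0.0666]
 [-0.0417 -0.0599]
 [ 0.0921  0.0736]
 [ 0.0989  0.0746]]
kerb [-0.12300366 -0.11709641] 141
block top [[-0.1116  0.0023]
 [-0.0686  0.0686]] (array([-90.5,  -0.8]), array([139.5,  44.1]), 89.4, 9777)
```

Nearest offcut is at bed x ≈ −0.045. I'll put the block at x = −0.086, so it spans −0.108 to −0.064, and lower it.

Request:
jog_arm --pt "0 0.002 0.02 0 0 0 -1" --pt "0 0.004 0.055 0 0 0 -1" --pt "0 0.004 0.085 0 0 0 -1" --pt "0 0.004 0.105 0 0 0 -1" --pt "0 0.004 0.12 0 0 0 -1"

```text
clock: 11.4
position: [0.3722, 0.3062, 0.1963]
ee_rot: [0.657, 0.754, -0.001, -0.0]
ft_force: [-0.1, 0.2, -3.1]
grip_width: 0.311
grasp_force: 108.8
```

Request:
jog_arm --pt "0 0 0.015 0 0 0 -1" --pt "0 0 0.03 0 0 0 -1" --pt "0 0 0.04 0 0 0 -1" --pt "0 0 0.046 0 0 0 -1" --pt "0 0 0.049 0 0 0 -1"

```text
clock: 11.82
position: [0.3725, 0.3072, 0.149]
ee_rot: [0.656, 0.754, -0.0, -0.0]
ft_force: [-0.2, 0.4, -3.7]
grip_width: 0.315
grasp_force: 108.9
```

Request:
jog_arm --pt "0 0 0.001 0 0 0 -1" --pt "0 0 0.001 0 0 0 -1" --pt "0 0 0.001 0 0 0 -1"

```text
clock: 12.07
position: [0.3728, 0.3079, 0.1492]
ee_rot: [0.656, 0.755, 0.0, 0.0]
ft_force: [0.5, 0.4, -4.3]
grip_width: 0.312
grasp_force: 108.9
```

Request:
jog_arm --pt "0 0 0.001 0 0 0 -1" --pt "0 0 0.001 0 0 0 -1" --pt "0 0 0.001 0 0 0 -1"

```text
clock: 12.32
position: [0.3726, 0.3077, 0.1478]
ee_rot: [0.656, 0.755, 0.0, 0.0]
ft_force: [-0.1, -0.4, -3.5]
grip_width: 0.317
grasp_force: 108.9
```

Request:
jog_arm --pt "0 0 0.001 0 0 0 -1" --pt "0 0 0.001 0 0 0 -1" --pt "0 0 0.001 0 0 0 -1"

```text
clock: 12.57
position: [0.3724, 0.3076, 0.1465]
ee_rot: [0.656, 0.755, -0.0, 0.0]
ft_force: [-0.7, 0.0, -4.0]
grip_width: 0.315
grasp_force: 108.9
```

Request:
jog_arm --pt "0 0 0.001 0 0 0 -1" --pt "0 0 0.001 0 0 0 -1" --pt "0 0 0.001 0 0 0 -1"

```text
clock: 12.82
position: [0.3724, 0.3077, 0.1455]
ee_rot: [0.656, 0.755, -0.0, 0.0]
ft_force: [0.0, 0.2, -3.5]
grip_width: 0.316
grasp_force: 109.5
```

```bash
python3 plan.py .5638 .3348 .146 98 1
```

```text
now [0.3724 0.3077 0.1455] theta 97.99 tilt [-0.0001 -0.0001] F [ 0.   0.2 -3.5] w 0.316 gf 109.5 t 12.82
[0.0003, 0.1933, -0.0005] [-0.0001, 0.0001, -0.0001]
```

Request:
jog_arm --pt "0 0.005 0 0 0 0 -1" --pt "0 0.012 0 0 0 0 -1" --pt "0 0.02 0 0 0 0 -1" --pt "0 0.028 0 0 0 0 -1" --pt "0 0.036 0 0 0 0 -1"

```text
clock: 13.23
position: [0.4092, 0.3127, 0.1455]
ee_rot: [0.656, 0.754, -0.0, -0.0]
ft_force: [-2.5, -0.2, -1.3]
grip_width: 0.312
grasp_force: 109.2
```

Request:
jog_arm --pt "0 0.008 0 0 0 0 -1" --pt "0 0.016 0 0 0 0 -1" --pt "0 0.024 0 0 0 0 -1" --pt "0 0.032 0 0 0 0 -1" --pt "0 0.04 0 0 0 0 -1"

```text
clock: 13.65
position: [0.4485, 0.3184, 0.1455]
ee_rot: [0.656, 0.755, -0.0, -0.0]
ft_force: [-1.5, 0.2, -2.3]
grip_width: 0.317
grasp_force: 109.2
```

Request:
jog_arm --pt "0 0.007 0 0 0 0 -1" --pt "0 0.014 0 0 0 0 -1" --pt "0 0.021 0 0 0 0 -1" --pt "0 0.028 0 0 0 0 -1" --pt "0 0.035 0 0 0 0 -1"

```text
clock: 14.07
position: [0.483, 0.3232, 0.1455]
ee_rot: [0.656, 0.755, -0.0, 0.0]
ft_force: [-0.4, -0.4, -1.7]
grip_width: 0.313
grasp_force: 109.3
```

```bash
python3 plan.py .5638 .3348 .146 98 1;python3 - <<'E'
from h import *
from workcell import optics
s=optics.camera('wrist');t=optics.camera('top')
a=cv2.resize(t['color'][150:300,95:210,::-1],None,fx=3,fy=3,interpolation=cv2.INTER_CUBIC)
b=s['color'][...,::-1][:384,:450]
b=cv2.copyMakeBorder(b,0,66,0,0,cv2.BORDER_CONSTANT);cv2.imwrite('pics/m3.png',np.hstack([a,b]))
E
```

```text
now [0.483  0.3232 0.1455] theta 97.99 tilt [-0.0001 -0.0002] F [-0.4 -0.4 -1.7] w 0.313 gf 109.3 t 14.07
[0.0003, 0.0816, -0.0005] [-0.0001, 0.0002, -0.0001]
```

View pics/m3.png

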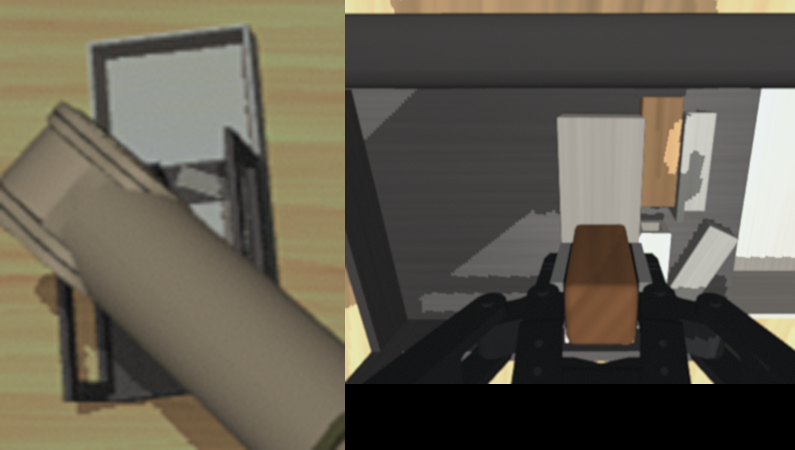

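The right half (wrist view) shows batten (660,150), bar (698,160), tube (655,245) and angle (705,258) all ahead of the block face, pushed cleanly. Block is at bed x ≈ 0.026, so I'll carry on over the edge.

Request:
jog_arm --pt "0 0.007 0 0 0 0 -1" --pt "0 0.014 0 0 0 0 -1" --pt "0 0.021 0 0 0 0 -1" --pt "0 0.028 0 0 0 0 -1" --pt "0 0.035 0 0 0 0 -1"

```text
clock: 14.58
position: [0.5178, 0.3281, 0.1456]
ee_rot: [0.656, 0.755, -0.0, -0.0]
ft_force: [-2.7, -1.4, -0.8]
grip_width: 0.316
grasp_force: 109.3
```

Request:
jog_arm --pt "0 0.007 0 0 0 0 -1" --pt "0 0.014 0 0 0 0 -1" --pt "0 0.021 0 0 0 0 -1" --pt "0 0.028 0 0 0 0 -1" --pt "0 0.035 0 0 0 0 -1"

```text
clock: 15.0
position: [0.5526, 0.3329, 0.1456]
ee_rot: [0.656, 0.755, 0.0, 0.0]
ft_force: [0.1, 0.1, -2.5]
grip_width: 0.308
grasp_force: 109.2
```

Request:
jog_arm --pt "0 0.005 0 0 0 0 -1" --pt "0 0.01 0 0 0 0 -1" --pt "0 0.015 0 0 0 0 -1" --pt "0 0.018 0 0 0 0 -1" --pt "0 0.018 0 0 0 0 -1"

```text
clock: 15.42
position: [0.5702, 0.3352, 0.1454]
ee_rot: [0.656, 0.754, 0.0, 0.0]
ft_force: [-0.4, 0.4, -3.3]
grip_width: 0.308
grasp_force: 109.2
```

```bash
python3 plan.py .5638 .3348 .146 98 1;python3 - <<'E'
from h import *
from workcell import optics
s=optics.camera('wrist');t=optics.camera('scene')
a=t['color'][150:384,250:450,::-1]
a=cv2.resize(a,(328,384))
cv2.imwrite('pics/m4.png',np.hstack([a,s['color'][:,60:,::-1]]))
E
```

```text
now [0.5702 0.3352 0.1454] theta 97.96 tilt [0.0002 0.    ] F [-0.4  0.4 -3.3] w 0.308 gf 109.2 t 15.42
[0.0005, -0.0064, -0.0006] [0.0002, 0.0, -0.0007]
```

View pics/m4.png

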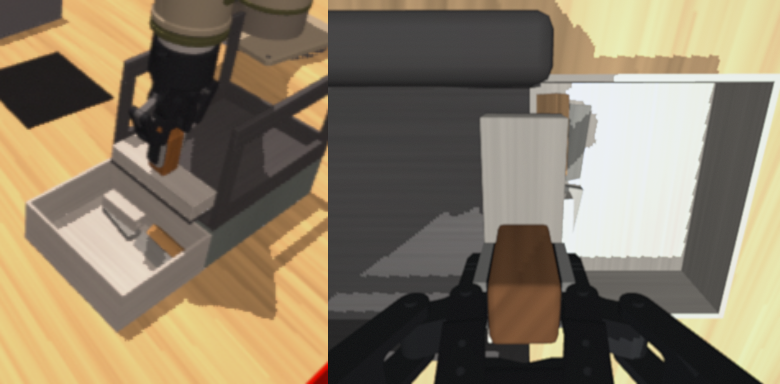

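All offcuts look to be in the tray: pieces at (122,210) and (165,240) in the scene crop. I'll back off a little, lift, and check.

Request:
jog_arm --pt "0 -0.005 -0.001 0 0 0 -1" --pt "0 -0.012 -0.003 0 0 0 -1" --pt "0 -0.015 -0.015 0 0 0 -1" --pt "0 -0.015 -0.045 0 0 0 -1" --pt "0 -0.015 -0.08 0 0 0 -1"

```text
clock: 15.93
position: [0.553, 0.3326, 0.2257]
ee_rot: [0.656, 0.755, -0.002, -0.0]
ft_force: [0.8, 0.6, -3.0]
grip_width: 0.314
grasp_force: 108.8
```

Request:
jog_arm --pt "0 0 -0.03 0 0 0 -1" --pt "0 0 -0.06 0 0 0 -1" --pt "0 0 -0.085 0 0 0 -1" --pt "0 0 -0.097 0 0 0 -1" --pt "0 0 -0.097 0 0 0 -1"

```text
clock: 16.35
position: [0.5547, 0.3342, 0.3264]
ee_rot: [0.656, 0.755, 0.002, 0.001]
ft_force: [0.2, 0.5, -4.6]
grip_width: 0.314
grasp_force: 109.3
```

```bash
python3 plan.py .5333 -.0203 .32 7 4;python3 - <<'E'
from h import *
from workcell import optics
s=optics.camera('wrist');t=optics.camera('scene')
a=t['color'][150:384,250:450,::-1]
a=cv2.resize(a,(328,384),interpolation=cv2.INTER_CUBIC)
cv2.imwrite('pics/m5.png',np.hstack([a,s['color'][:,60:,::-1]]))
E
```

```text
now [0.5547 0.3342 0.3264] theta 98.02 tilt [0.0046 0.0026] F [ 0.2  0.5 -4.6] w 0.314 gf 109.3 t 16.35
[-0.087, -0.0177, 0.0013] [0.0006, -0.0014, 0.3972]
[-0.0871, 0.0174, 0.0015] [0.0006, -0.0014, 0.3972]
[-0.0736, 0.0497, 0.0016] [0.0006, -0.0014, 0.3972]
[-0.0486, 0.0743, 0.0016] [0.0006, -0.0014, 0.3972]
```

View pics/m5.png

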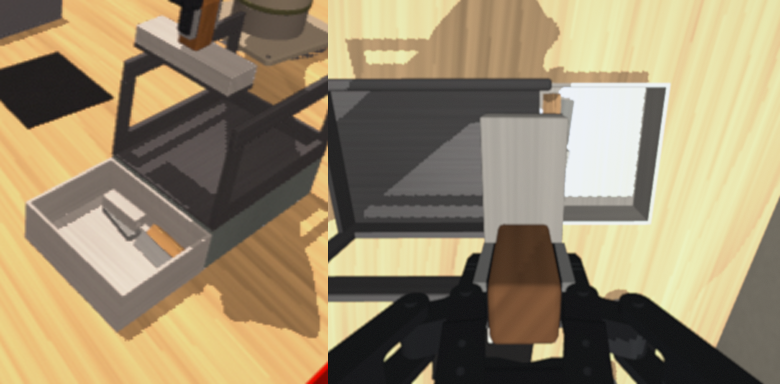

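All four offcuts are in the tray: tube (120,205), angle (120,222), bar (150,250), batten (165,238). The bed is empty. Returning to the mat with no turn needed.

Request:
jog_arm --pt "-0.015 -0.003 0 0 0 0 -1" --pt "-0.05 -0.01 0 0 0 0 -1" --pt "-0.09 -0.018 0 0 0 0 -1" --pt "-0.13 -0.026 0 0 0 0 -1" --pt "-0.165 -0.033 0 0 0 0 -1"

```text
clock: 16.87
position: [0.544, 0.1621, 0.32]
ee_rot: [0.657, 0.754, -0.002, -0.001]
ft_force: [1.5, -0.5, -4.1]
grip_width: 0.316
grasp_force: 109.1
```

Request:
jog_arm --pt "-0.04 -0.008 0 0 0 0 -1" --pt "-0.08 -0.016 0.015 0 0 0 -1" --pt "-0.12 -0.024 0.04 0 0 0 -1" --pt "-0.155 -0.032 0.07 0 0 0 -1" --pt "-0.178 -0.037 0.1 0 0 0 -1"

```text
clock: 17.28
position: [0.5324, -0.0133, 0.2275]
ee_rot: [0.657, 0.754, -0.001, 0.0]
ft_force: [1.5, 0.1, -3.5]
grip_width: 0.317
grasp_force: 109.3
```

Request:
jog_arm --pt "-0.003 0 0.03 0 0 0 -1" --pt "-0.005 0 0.06 0 0 0 -1" --pt "-0.005 0 0.085 0 0 0 -1" --pt "-0.005 0 0.1 0 0 0 -1" --pt "-0.005 0 0.1 0 0 0 -1"

```text
clock: 17.7
position: [0.5305, -0.0153, 0.1242]
ee_rot: [0.656, 0.755, -0.003, -0.004]
ft_force: [-1.2, -0.8, -3.0]
grip_width: 0.315
grasp_force: 109.0
```

```bash
python3 plan.py .533 -.0203 .0744 98 1
```

```text
now [ 0.5305 -0.0153  0.1242] theta 97.98 tilt [-0.0089  0.001 ] F [-1.2 -0.8 -3. ] w 0.315 gf 109.0 t 17.7
[-0.0054, 0.0023, 0.0497] [-0.0087, -0.0022, -0.0003]
```

Request:
jog_arm --pt "0 0 0 0 0 0 -1" --pt "0 0 0.012 0 0 0 -1" --pt "0 0 0.027 0 0 0 -1" --pt "0 0 0.037 0 0 0 -1" --pt "0 0 0.042 0 0 0 -1"

```text
clock: 18.12
position: [0.5338, -0.0151, 0.0863]
ee_rot: [0.656, 0.755, -0.0, -0.0]
ft_force: [-0.6, -0.1, -3.8]
grip_width: 0.314
grasp_force: 109.4
```

Request:
jog_arm --pt "0 0 0.001 0 0 0 -1" --pt "0 0 0.001 0 0 0 -1" --pt "0 0 0.001 0 0 0 -1"

```text
clock: 18.37
position: [0.5347, -0.015, 0.0871]
ee_rot: [0.656, 0.755, 0.0, 0.0]
ft_force: [0.7, -0.4, -3.4]
grip_width: 0.316
grasp_force: 109.4
```

```bash
python3 plan.py .533 -.0203 .0744 98 1
```

```text
now [ 0.5347 -0.015   0.0871] theta 97.99 tilt [ 0.001  -0.0001] F [ 0.7 -0.4 -3.4] w 0.316 gf 109.4 t 18.37
[-0.0051, -0.0024, 0.0127] [0.001, 0.0002, -0.0001]
```

Request:
jog_arm --pt "-0.002 -0.001 0.004 0 0 0 -1" --pt "-0.005 -0.002 0.008 0 0 0 -1" --pt "-0.005 -0.002 0.01 0 0 0 -1" --pt "-0.005 -0.002 0.0105 0 0 0 -1" --pt "-0.005 -0.002 0.0105 0 0 0 -1"

```text
clock: 18.78
position: [0.5328, -0.0203, 0.0758]
ee_rot: [0.656, 0.755, -0.0, -0.0]
ft_force: [-0.4, -0.3, -3.7]
grip_width: 0.314
grasp_force: 109.4
```

Request:
jog_arm --pt "0 0 0.001 0 0 0 -1" --pt "0 0 0.001 0 0 0 -1" --pt "0 0 0.001 0 0 0 -1"

```text
clock: 19.03
position: [0.533, -0.0201, 0.075]
ee_rot: [0.656, 0.755, 0.0, 0.0]
ft_force: [0.3, -0.0, -3.4]
grip_width: 0.314
grasp_force: 109.4
```

Request:
jog_arm --pt "0 0 0.001 0 0 0 -1" --pt "0 0 0.001 0 0 0 -1" --pt "0 0 0.001 0 0 0 -1"

```text
clock: 19.28
position: [0.5331, -0.0202, 0.0745]
ee_rot: [0.656, 0.755, 0.0, 0.0]
ft_force: [-2.4, -0.0, 3.4]
grip_width: 0.313
grasp_force: 109.9
```

Contact, so release and retreat.

Request:
jog_arm --pt "0 0 0 0 0 0 1" --pt "0 0 0 0 0 0 1" --pt "0 0 0 0 0 0 1" --pt "0 0 0 0 0 0 1" --pt "0 0 0 0 0 0 1"

```text
clock: 19.7
position: [0.533, -0.0202, 0.074]
ee_rot: [0.656, 0.755, 0.0, 0.0]
ft_force: [-0.8, 0.0, 0.1]
grip_width: 0.991
grasp_force: 0.0
```

Request:
jog_arm --pt "0 0 0 0 0 0 1" --pt "0 0 -0.02 0 0 0 1" --pt "0 0 -0.05 0 0 0 1" --pt "0 0 -0.09 0 0 0 1" --pt "0 0 -0.13 0 0 0 1"

```text
clock: 20.12
position: [0.5322, -0.02, 0.205]
ee_rot: [0.656, 0.755, -0.0, -0.001]
ft_force: [0.8, -1.0, 0.6]
grip_width: 1.001
grasp_force: 0.0
```

Request:
jog_arm --pt "0 -0.03 0 0 0 0 1" --pt "0 -0.07 0 0 0 0 1" --pt "0 -0.09 0 0 0 0 1" --pt "0 -0.09 0 0 0 0 1" --pt "0 -0.09 0 0 0 0 1"

```text
clock: 20.53
position: [0.4435, -0.0333, 0.2044]
ee_rot: [0.657, 0.754, -0.0, 0.001]
ft_force: [-0.4, 0.2, 0.9]
grip_width: 1.003
grasp_force: 0.0
```

```bash
python3 - <<'E'
from h import *
from workcell import optics
t=optics.camera('scene')
cv2.imwrite('pics/end.png',cv2.resize(t['color'][...,::-1],(800,600),interpolation=cv2.INTER_CUBIC))
P=cloud(t);th=np.radians(8);A=np.array([[np.cos(th),np.sin(th)],[-np.sin(th),np.cos(th)]])
c=optics.camera('wrist');P=cloud(c);m=(c['depth']>0)&(abs(P[...,2]-.034)<.004)&(abs(P[...,0]-.533)<.1)&(abs(P[...,1]+.02)<.1);print('base',rect(P[m]),np.median(P[m][:,2]))
E
```

```text
base (array([531.5, -20. ]), array([ 44.7, 139.3]), 7.5, 5047) 0.033245844974410944
```

View pics/end.png

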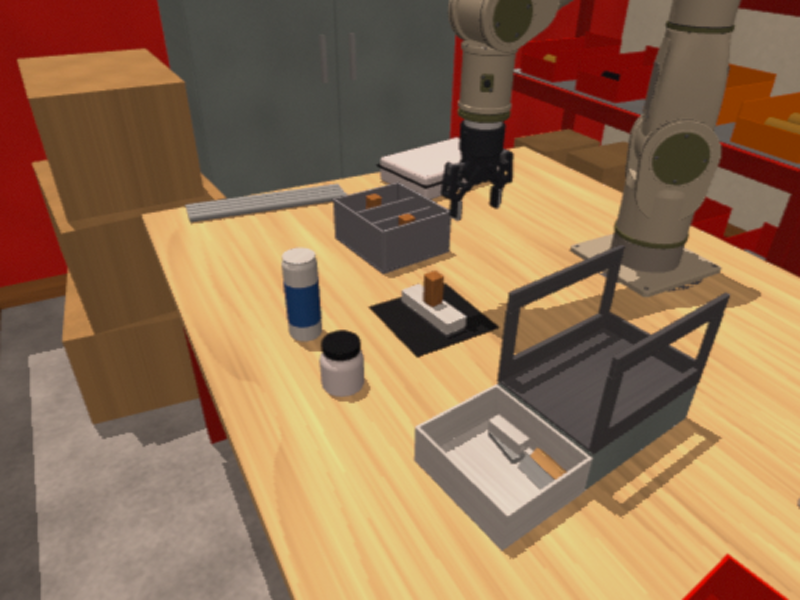

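The scraper stands upright on the mat (433,300), and all four offcuts are in the tray (500–560, 430–480). The other two tools, can and jar are undisturbed.

```bash
python3 -c "
from workcell import workorder
print(workorder.hand_in())"
```

```text
the job is handed in; nothing more can be done
None
```

The job is done and handed in at about 21 s of the 67 s limit: all four offcuts are in the catch tray, the scraper stands released upright on the mat, and the other two tools, the can and the jar were left where they were.

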